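Stamp the first carton, then hold the lot stamp ready over the carton in the tray

TASK

Take the lot stamp standing in front of you by its cap and stamp the carton that lies flat on the bare table near it, right of the tray: squarely in the middle of its top, stamp and carton lengthwise alike, cap pressed well down, without shoving the carton. Then carry the stamp over the walls of the nearest tray to the carton that lies flat inside it and stop with the stamp hovering about 8 mm above the middle of that carton's top, upright, lengthwise with the carton, cap not pressed, never touching that carton or the tray; finish while still holding it there, so that I can check the position before the next stamp. Leave the tray's contents undisturbed.

Things in the scene. Friction and masses are not known exactly. Their poses are not given: they have to be found in the camera images.
- lot_stamp: self-inking stamp, 35 x 58 x 80 mm (x, y, z), about 0.14 kg, standing on the bare table in front of the robot, right of the tray (not the one far right beyond the sealer). Origin: centre of its underside; z up, y along the 58 mm side. Black base; the cap is the upper block, 35 mm (x) by 57 mm (y), 56 to 80 mm above the underside while not pressed: grip it across the 35 mm.
- lot_stamp_cap (a joint): how far the cap is pressed down against its spring, in m: 0 up (at rest), 0.014 fully down. The spring needs 9 N to start moving and 10.4 N fully down, and pushes the cap back up. With the cap held in the gripper and the stamp's base standing on something, lowering the gripper presses the cap.
- first_carton: closed folding carton lying flat on the bare table in front of the robot, right of the tray, nearer or farther than the stamp, 83 x 122 x 39 mm (x, y, z), loose, about 60 g. Origin: centre of its underside; y along its long side; its flat top is 38 mm above the origin.
- tray: clear compartment tray fixed to the table front left, the tray nearest to the robot, 299 x 441 mm (x, y), 66 mm high at the rim, inner dividers 58 mm high, floor 2 mm thick, 4 compartments along y in 2 rows along x, each about 136 x 103 mm. Origin: centre of its underside. Three compartments of the row nearer to the robot are filled.
- tray_carton: folding carton of the same kind and size (83 x 122 x 39 mm) lying flat in one of the tray's compartments, its long side along the tray's x. Origin: centre of its underside; y along its long side; its flat top is 38 mm above the origin, so about 40 mm above the table and below the tray's rim.
- upright_carton: folding carton standing on its long narrow edge in another compartment, 39 x 122 x 83 mm; its top is 85 mm above the table. Not to be disturbed. Origin: centre of its underside.
- label_roll: white roll of labels, 77 mm in diameter, 40 mm high, lying in another compartment. Not to be disturbed. Origin: centre of its underside.

How it is judged (in metres and radians):
On the way, in this order (a step that is already met when the one before it is completed fails the run):
1. the stamp stands squarely on the middle of the carton on the table and its cap is pressed down at least 10 mm (value of joint lot_stamp_cap above 0.01 m and contact force between lot_stamp and first_carton above 3 N and horizontal distance between lot_stamp and first_carton below 0.014 m and angle between the y axis of lot_stamp and the y axis of first_carton, either way round below 0.15 rad), for 0.1 s.
2. the stamp is lifted higher than the tray's rim (height (world z) of lot_stamp above 0.067 m), for 0.1 s.
At the end, for the whole second after the job is handed in: The gripper holds the stamp still, upright within 5 degrees, underside 2 to 15 mm above the flat carton in the tray, centred within 10 mm, lengthwise within 7 degrees, cap pressed under 3 mm, touching neither carton nor tray; the carton on the table lies flat within 20 mm of its start (z of lot_stamp in the frame of tray_carton between 0.04 and 0.053 m and horizontal distance between lot_stamp and tray_carton below 0.01 m and angle between the y axis of lot_stamp and the y axis of tray_carton, either way round below 0.12 rad and angle between lot_stamp's own z axis and vertical below 0.09 rad and value of joint lot_stamp_cap below 0.003 m and linear speed of lot_stamp below 0.02 m/s and contact force between the fingers and lot_stamp above 2 N and contact force between lot_stamp and tray_carton below 0.05 N and contact force between lot_stamp and tray below 0.05 N and distance of first_carton from where it was at the start of the episode below 0.02 m and height (world z) of first_carton below 0.01 m and angle between first_carton's own z axis and vertical below 0.1 rad); the arm keeps its last pose, push and grip.
It fails at once if the stamp touches the carton in the tray (contact force between lot_stamp and tray_carton above 0.3 N).
It fails at once if the stamp strikes the tray (contact force between lot_stamp and tray above 0.5 N).
It fails at once if the tray's contents are disturbed (moved more than 10 mm) (distance of any of tray_carton, upright_carton, label_roll from where it was at the start of the episode above 0.01 m).
It also fails if it takes over 64 s, if anything falls off the work surface, if the arm or the gripper's body presses on something with over 40 N, if the wrist force passes 120 N, or if a joint passes its speed limit or range.

ROBOT

A 6-joint arm with a two-finger parallel gripper is mounted at the origin on a cart in front of the work surface, level with it; the furniture and walls round the work are solid. World frame = base frame: x ahead of the robot, y to its left, z up, the work surface at z = 0. Lengths are in mm, angles in rad, forces in N, time in s.
With the tool pointing down it reaches from about 275 to 1000 mm from the base axis. Payload 8.4 kg.
Tool frame: the origin (TCP) lies where the fingers leave the gripper's body, on its centre line; the fingertips stand 73 mm ahead of it and the grasp point (between the pads) lies 54 mm ahead of it (grip_point_offset is the distance from the TCP to the grasp point, in mm); z points along the fingers, y is the direction in which the jaws open and shut (so a half turn about z gives the same grasp; the last joint's range is limited). The gripper opens to 85 mm and grips with 20 to 120 N. Pads are 22 mm wide; open, the fingers measure 114 mm over their backs; the gripper's body (76 mm by 85 mm) begins 54 mm behind the grasp point. The pads swing forward as they close: fully open they stand 13 mm farther back than shut.
Start: joints at [-1.342, 0.353, 1.633, -0, 1.155, -0.002], TCP at [142.971, -608.431, 303.881] pointing down, gripper open.
Joint ranges: [-2.63, 2.63], [-0.92, 2.1], [0.06, 2.66], [-1.3, 4.44], [0, 2.69], [-3.02, 3.02]. Speed limits (rad/s): [2.22, 2.22, 2.79, 3.14, 3.14, 3.14].

INTERFACE

Orientations are given as [roll, pitch, yaw] about the fixed x, y, z axes, in that order (R = Rz(yaw) Ry(pitch) Rx(roll)).
In Python, from rig import sense, grab_frame, sign_off, grip_point_offset gives the robot as it stands. The module is installed in compiled form; this text tells all that it offers.
- The arm moves only by the tool drive_tool, never from a script. Its argument "targets" is one flat list of numbers, 7 for each row, row after row: the shift along the tool's x, y, z in m, then the turn, a rotation vector about the tool's x, y, z in rad, then the opening, from 0 (shut) to 1 (fully open). In form: [tx, ty, tz, wx, wy, wz, grip, tx, ty, tz, wx, wy, wz, grip, ...]. A call has 1 to 12 rows; each row is the pose to reach, as a shift and turn from the pose commanded when the call began, along the tool's axes at that moment; what a row does not reach only later rows make up. A row lasts 1/12 s, in which the tool goes at most 41.7 mm and 7.16 degrees, less where a joint would pass 70% of its speed; a pose out of reach is approached as far as the arm can. A call with a gripper value outside its range is refused whole. The fingers move at their own pace and stop on an object; "force" is the grip in N (left out, the last holds). Time passes only in rows, so rows that repeat a pose let the fingers close. It gives the time, the measured TCP pose, the force and the opening at its end, in the units of the state.
- sense(): the state, without advancing time (a new reading comes with each control period).
- grab_frame(name): name is "scene" or "top"; returns a dict with "color" (400x640x3 uint8, blue, green, red), "vertical_fov" (degrees; the focal length in pixels is half the picture's height over the tangent of half this angle, whatever the lens; pixels are square), "cx", "cy" (the principal point, pixels), "k1" (the pictures are not rectified: a ray, as slopes to the right and down, at radius r is drawn at 1 + k1 r^2 times it, then the intrinsics apply), "world_from_camera" (4x4, takes a point from camera to world coordinates). Camera axes: x right, y down, z forward; pixel columns grow to the right and rows downward; lengths in mm; the calibration is good to about 2 mm. A picture is of the moment at which its call begins. There is no depth.
- sign_off(): hands the job in, once; it reports no verdict.
The state is a dict: "clock": time; "qpos": joint angles; "qvel": joint speeds; "joint_efforts": joint torques, N m; "eef_pos": TCP position; "tcp_rot": TCP orientation; "contact_force": force on the tool from outside, world axes, zero at the start; "wrist_torque": the same for the moment, N m; "opening": opening from 0.0 (shut) to 1.0 (fully open).
Only numpy, scipy, OpenCV 4.12 (cv2) and the standard library are available. Lean on these libraries where they do the work, as an engineer would, in place of code of your own. Each camera call takes 0.05 s, during which the arm holds its last target. There are 200 camera calls.

## Working session

There is one attempt and no reset: what is moved stays moved. The work goes in short steps, Python scripts to look and compute and a tool call to move; the robot and the scene stay as the last step left them, time stands still between calls to the robot, and variables do not carry over. Pictures are saved under pics/ and viewed, about 8 in all and at most 12, crops included, and the job is handed in when it is done.

Besides the shell and the picture viewer there is one more tool, called after "Emit:" as name(argument=value, ...), one argument or row to a line, values as JSON. drive_tool: Moves the arm, as the interface text tells. Its arguments: {"type":"object","properties":{"targets":{"type":"array"},"force":{"type":"number"}},"required":["targets"]}

```bash
mkdir -p pics
cat > h.py <<'E'
import numpy as np, cv2
from rig import sense, grab_frame, sign_off, grip_point_offset
def K(f):
    h,w=f["color"].shape[:2]; fl=h/2/np.tan(np.radians(f["vertical_fov"])/2); return fl,f["cx"],f["cy"],f["k1"]
def cast(f,uv,z):
    fl,cx,cy,k1=K(f); uv=np.atleast_2d(uv).astype(float)
    d=(uv-[cx,cy])/fl; s=d.copy()
    for _ in range(30): s=d/(1+k1*(s**2).sum(1,keepdims=True))
    T=np.array(f["world_from_camera"]); r=np.c_[s,np.ones(len(s))]@T[:3,:3].T; o=T[:3,3]
    return o+r*((z-o[2])/r[:,2:3])
def proj(f,P):
    fl,cx,cy,k1=K(f); T=np.array(f["world_from_camera"]); p=(np.atleast_2d(P)-T[:3,3])@T[:3,:3]
    s=p[:,:2]/p[:,2:]; return s*(1+k1*(s**2).sum(1,keepdims=True))*fl+[cx,cy]
E
python3 - <<'E'
from h import *
import pickle
print(sense(),grip_point_offset)
for n in("scene","top"):
    f=grab_frame(n); cv2.imwrite(f"pics/{n}0.png",f["color"]); pickle.dump(f,open(f"{n}0.pkl","wb"))
    print(n,f["vertical_fov"],f["cx"],f["cy"],f["k1"],np.round(f["world_from_camera"],3).tolist())
E
```

```text
{'clock': 0.0, 'qpos': array([-1.34239001e+00,  3.53619714e-01,  1.63411499e+00,  3.13809690e-05,
        1.15523455e+00, -2.38296178e-03]), 'qvel': array([ 0.00042383, -0.0005416 , -0.00079005, -0.00017373,  0.00027871,
        0.00252495]), 'joint_efforts': array([-1.06638960e-03, -6.05253267e+01, -3.42073882e+01, -2.45911724e-04,
        9.29509057e-03, -3.15510681e-05]), 'eef_pos': array([ 142.89925791, -608.05952135,  303.18757734]), 'tcp_rot': array([-3.14021612e+00, -3.19729600e-05,  2.30776568e-01]), 'contact_force': array([-0.14967911, -0.44299131,  0.37994138]), 'wrist_torque': array([-0.04973102, -0.00637338, -0.03506567]), 'opening': 0.9993653535823993} 53.900000000000006
scene 43.477190338063906 312.9279974811088 204.98337221713246 -0.15997165437632763 [[-0.736, -0.487, 0.471, 48.125], [-0.677, 0.542, -0.497, 645.653], [-0.014, -0.685, -0.729, 844.647], [0.0, 0.0, 0.0, 1.0]]
top 43.61126084732662 316.52129795032823 188.49459827521304 -0.10403045913890803 [[0.01, -0.984, 0.176, 336.501], [-1.0, -0.008, 0.014, 69.026], [-0.012, -0.176, -0.984, 1150.983], [0.0, 0.0, 0.0, 1.0]]
```

View pics/top0.png

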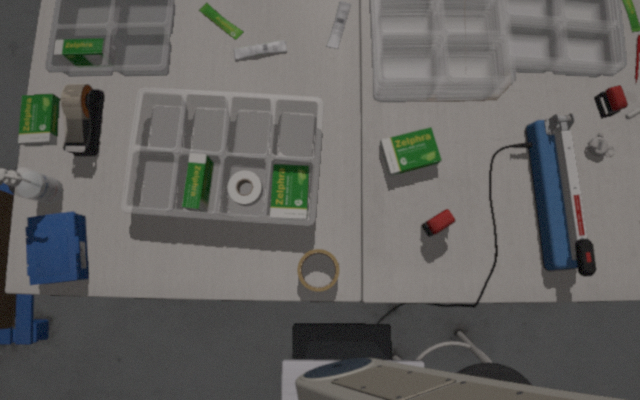

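View pics/scene0.png

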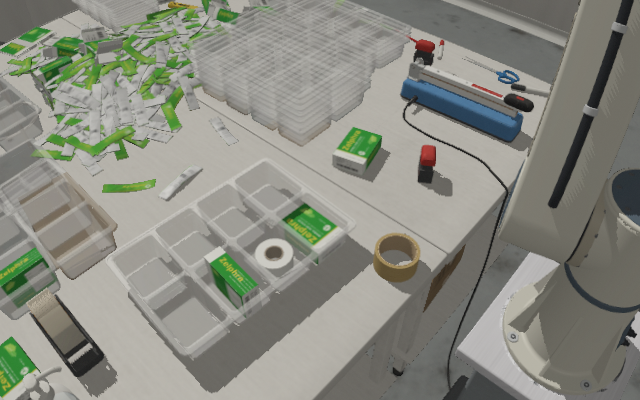

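The top view shows the stamp's red cap at (440,222), the first carton at (410,150), and the tray carton at (289,192) in the right near compartment. The upright carton is at (197,182) and the roll at (244,187). The scene view agrees. Next I'll measure with masks.

```bash
cat > m.py <<'E'
from h import *
import pickle
f=pickle.load(open("top0.pkl","rb")); g=pickle.load(open("scene0.pkl","rb"))
def big(m): 
    c=max(cv2.findContours(m,cv2.RETR_EXTERNAL,cv2.CHAIN_APPROX_NONE)[0],key=cv2.contourArea); return c
def roi(f,x0,y0,x1,y1,lo,hi):
    hsv=cv2.cvtColor(f["color"],cv2.COLOR_BGR2HSV); m=cv2.inRange(hsv,lo,hi); 
    k=np.zeros_like(m); k[y0:y1,x0:x1]=m[y0:y1,x0:x1]; return k
def rect(f,m,z):
    c=big(m)[:,0]; w=cast(f,c,z)[:,:2].astype(np.float32); r=cv2.minAreaRect(w); return np.round(cv2.boxPoints(r),1).tolist(),[np.round(v,2) for v in r]
for n,im,box in(("top",f,(415,200,470,245)),("scene",g,(410,138,450,190))):
    print(n,"cap",rect(im,roi(im,*box,(0,120,50),(8,255,255)),80 if n=="top" else 80))
print("c1 green",rect(f,roi(f,370,120,450,180,(40,100,30),(80,255,255)),38))
print("tc green",rect(f,roi(f,265,160,312,222,(40,100,30),(80,255,255)),40))
a=cv2.resize(f["color"][115:245,370:470],None,fx=5,fy=5,interpolation=cv2.INTER_CUBIC)
b=cv2.resize(f["color"][150:235,255:335],None,fx=5,fy=5,interpolation=cv2.INTER_CUBIC)
o=np.zeros((600,800,3),np.uint8); a=a[:600,:400]; 
a=cv2.resize(f["color"][125:245,375:465],None,fx=5,fy=5,interpolation=cv2.INTER_CUBIC)
b=cv2.resize(f["color"][155:229,262:332],None,fx=5,fy=5,interpolation=cv2.INTER_CUBIC)
o[:600,:450]=a; o[:370,450:]=b
cv2.imwrite("pics/crop1.png",o)
E
python3 m.py
```

```text
top cap ([[429.6000061035156, -169.1999969482422], [460.5, -216.5], [486.79998779296875, -199.3000030517578], [455.8999938964844, -152.0]], [array([ 458.22, -184.28]), array([31.46, 56.52]), np.float64(33.16)])
scene cap ([[418.29998779296875, -150.0], [457.79998779296875, -211.39999389648438], [486.8999938964844, -192.6999969482422], [447.3999938964844, -131.3000030517578]], [array([ 452.59, -171.36]), array([34.58, 73.  ]), np.float64(32.79)])
c1 green ([[574.2000122070312, -106.9000015258789], [599.9000244140625, -200.1999969482422], [681.2999877929688, -177.6999969482422], [655.7000122070312, -84.5]], [array([ 627.78, -142.33]), array([84.51, 96.7 ]), np.float64(15.39)])
tc green ([[489.6000061035156, 107.80000305175781], [586.5, 103.30000305175781], [590.2999877929688, 184.1999969482422], [493.3999938964844, 188.8000030517578]], [array([539.95, 146.03]), array([81.07, 97.04]), np.float64(87.32)])
```

View pics/crop1.png

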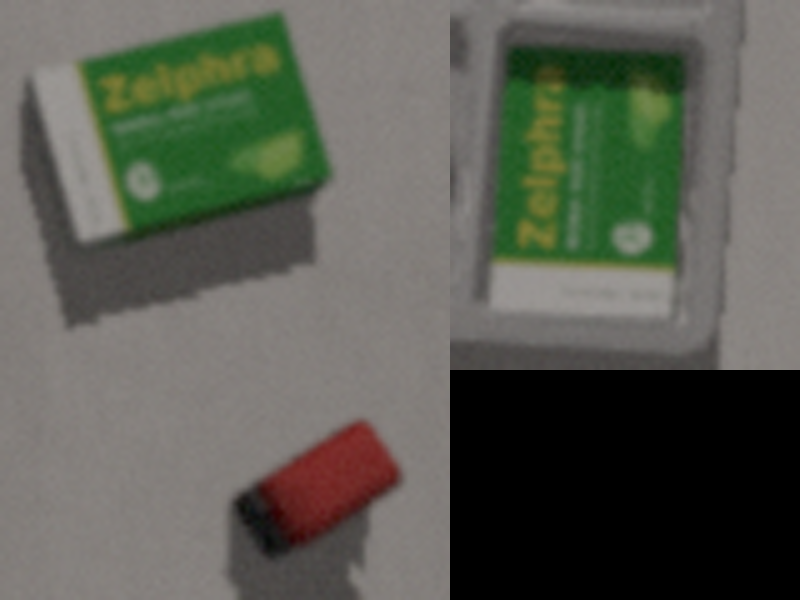

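The crop shows the carton corners clearly: the first carton's top at crop (30,78), (282,12), (328,176), (82,243), the tray carton at (507,42), (686,50), (672,318), (490,308). The cap's top is at (362,420), (402,475), (300,545), (262,488). I'll convert these and overlay them in both views as a check.

```bash
cat > m2.py <<'E'
from h import *
import pickle
f=pickle.load(open("top0.pkl","rb")); g=pickle.load(open("scene0.pkl","rb"))
def box(c,th,lx,ly,z):
    x=np.array([np.sin(th),-np.cos(th)])
    y=np.array([np.cos(th),np.sin(th)])
    return np.array([[*(np.array(c)+a*lx/2*x+b*ly/2*y),z] for a,b in((1,1),(1,-1),(-1,-1),(-1,1))])
if __name__=="__main__":
    q=lambda P,o:np.array(P)/5-.4+o
    C=[]
    for n,P,o,z in(("c1",[(30,78),(282,12),(328,176),(82,243)],(375,125),38),("tc",[(507-450,42),(686-450,50),(672-450,318),(490-450,308)],(262,155),40),("cap",[(262,488),(362,420),(402,475),(300,545)],(375,125),80)):
        w=cast(f,q(P,o),z)[:,:2]; e=np.roll(w,-1,0)-w
        L=np.linalg.norm(e,axis=1); l=e[0]-e[2] if L[0]>L[1] else e[1]-e[3]
        th=np.arctan2(l[1],l[0]); c=w.mean(0); print(n,c.round(1),L.round(1),np.degrees(th).round(1)); C.append((c,th))
    S=[box(*C[0],83,122,38),box(*C[1],83,122,40),box(*C[2],35,57,80),box(*C[2],35,58,0)]
    outs=[]
    for im,cr in((f,(375,125,465,245)),(g,(270,110,450,270))):
        x0,y0,x1,y1=cr; k=5 if im is f else 3
        if im is g: k=3.5; x0,y0,x1,y1=(330,115,450,195)
        o=cv2.resize(im["color"],None,fx=k,fy=k,interpolation=cv2.INTER_CUBIC)
        for s,col in zip(S,[(255,0,255),(255,0,255),(255,255,0),(0,255,255)]):
            cv2.polylines(o,[((proj(im,s)+.5)*k).astype(int)],True,col,1)
        outs.append(o[int(y0*k):int(y1*k),int(x0*k):int(x1*k)])
        if im is g: outs.append(o[int(190*k):int(270*k),int(260*k):int(360*k)])
    o=np.zeros((600,800,3),np.uint8); H=0
    a,b,c=outs; a=a[:600,:380]; o[:a.shape[0],:a.shape[1]]=a; o[:b.shape[0],380:380+b.shape[1]]=b[:,:420]; o[300:300+c.shape[0],380:380+c.shape[1]]=c[:300]
    cv2.imwrite("pics/ov1.png",o)
E
python3 m2.py
```

```text
c1 [ 627.  -130.9] [122.5  80.3 118.4  80.7] -74.2
tc [530.3 146.2] [ 81.9 122.9  81.8 122.3] 177.8
cap [ 458.6 -185.2] [53.6 29.2 54.7 29.2] -56.1
```

View pics/ov1.png

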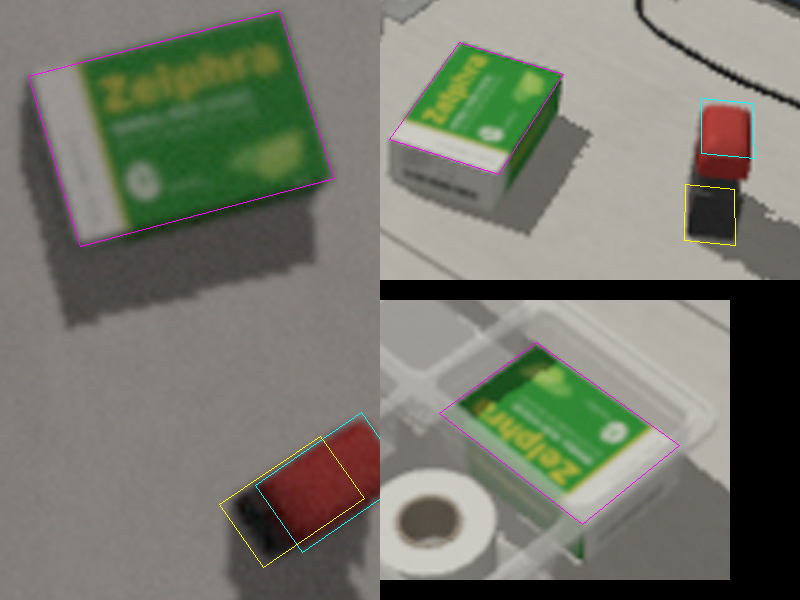

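The cartons' outlines match both views to about 1 px. The cap's agrees to about 2 mm, allowing for its rounded edges. Now I'll work out the first move.

```bash
cat > go.py <<'E'
import sys
from h import *
from scipy.spatial.transform import Rotation as R
x,y,z,yaw=map(float,sys.argv[1:5]); s=sense()
Rt=R.from_euler("xyz",s["tcp_rot"]); G=R.from_euler("xyz",[np.pi,0,np.radians(yaw)])
print(s["clock"],s["eef_pos"].round(1),np.degrees(s["tcp_rot"]).round(2),s["contact_force"].round(1),round(s["opening"],3))
print("shift m",(Rt.inv().apply(np.array([x,y,z])-s["eef_pos"])/1000).round(4),"turn",(Rt.inv()*G).as_rotvec().round(4))
E
python3 go.py 458.6 -185.3 240 123.7
```

```text
0.1 [ 142.9 -608.1  303.3] [-179.93   -0.     13.22] [ 0.  -0.4 -0.2] 0.998
shift m [ 0.404  -0.3393  0.0637] turn [-7.0000e-04 -1.2000e-03 -1.9282e+00]
```

Emit:
drive_tool(
  targets=[0.404, -0.339, 0, 0, 0, -1.928, 1, 0.404, -0.339, 0, 0, 0, -1.928, 1, 0.404, -0.339, 0, 0, 0, -1.928, 1, 0.404, -0.339, 0, 0, 0, -1.928, 1, 0.404, -0.339, 0, 0, 0, -1.928, 1, 0.404, -0.339, 0, 0, 0, -1.928, 1, 0.404, -0.339, 0, 0, 0, -1.928, 1, 0.404, -0.339, 0, 0, 0, -1.928, 1, 0.404, -0.339, 0, 0, 0, -1.928, 1, 0.404, -0.339, 0, 0, 0, -1.928, 1, 0.404, -0.339, 0, 0, 0, -1.928, 1, 0.404, -0.339, 0, 0, 0, -1.928, 1],
  force=60,
)

```text
clock: 1.1
eef_pos: [443.0, -206.0, 303.8]
tcp_rot: [-3.142, 0.0, 1.737]
contact_force: [-0.4, -1.0, -0.8]
opening: 1.002
```

```bash
python3 go.py 458.6 -185.3 220 123.7
```

```text
1.1 [ 443.  -206.   303.8] [-180.      0.     99.52] [-0.4 -1.  -0.8] 1.002
shift m [0.0178 0.0188 0.0838] turn [-1.000e-04  0.000e+00 -4.221e-01]
```

Emit:
drive_tool(
  targets=[0.018, 0.019, 0.084, 0, 0, -0.42, 1, 0.018, 0.019, 0.084, 0, 0, -0.42, 1, 0.018, 0.019, 0.084, 0, 0, -0.42, 1, 0.018, 0.019, 0.084, 0, 0, -0.42, 1, 0.018, 0.019, 0.084, 0, 0, -0.42, 1, 0.018, 0.019, 0.084, 0, 0, -0.42, 1, 0.018, 0.019, 0.084, 0, 0, -0.42, 1, 0.018, 0.019, 0.084, 0, 0, -0.42, 1],
)

```text
clock: 1.77
eef_pos: [458.4, -187.5, 220.4]
tcp_rot: [3.141, 0.001, 2.149]
contact_force: [0.3, -1.0, 0.1]
opening: 1.002
```

```bash
python3 go.py 458.6 -185.3 123 123.7
python3 - <<'E'
from h import *
f=grab_frame("scene"); cv2.imwrite("pics/s1.png",cv2.resize(f["color"][60:200,330:490],None,fx=4,fy=4,interpolation=cv2.INTER_CUBIC))
E
```

```text
1.7667 [ 458.4 -187.5  220.4] [1.7997e+02 5.0000e-02 1.2313e+02] [ 0.3 -1.   0.1] 1.002
shift m [0.0018 0.0013 0.0974] turn [ 0.0006  0.0008 -0.01  ]
```

View pics/s1.png

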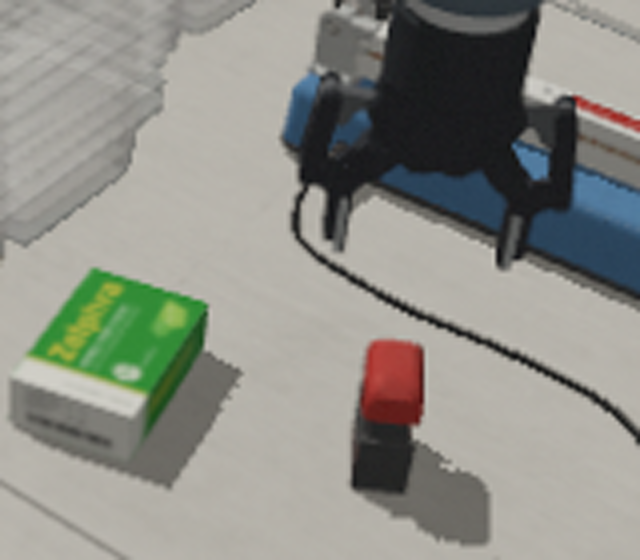

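The gripper is above the stamp with its jaws across the cap: fingers at (340,240) and (510,255), cap at (393,380). Now descend and grip.

Emit:
drive_tool(
  targets=[0.002, 0.001, 0.03, 0, 0, -0.01, 1, 0.002, 0.001, 0.055, 0, 0, -0.01, 1, 0.002, 0.001, 0.075, 0, 0, -0.01, 1, 0.002, 0.001, 0.09, 0, 0, -0.01, 1, 0.002, 0.001, 0.097, 0, 0, -0.01, 1, 0.002, 0.001, 0.097, 0, 0, -0.01, 1, 0.002, 0.001, 0.097, 0, 0, -0.01, 0.6],
)

```text
clock: 2.4
eef_pos: [458.2, -185.1, 123.3]
tcp_rot: [3.141, 0.0, 2.16]
contact_force: [-0.5, 0.3, 0.4]
opening: 0.884
```

Emit:
drive_tool(
  targets=[0, 0, 0, 0, 0, 0, 0.5, 0, 0, 0, 0, 0, 0, 0.4, 0, 0, 0, 0, 0, 0, 0.3, 0, 0, 0, 0, 0, 0, 0.1, 0, 0, 0, 0, 0, 0, 0, 0, 0, 0, 0, 0, 0, 0, 0, 0, 0, 0, 0, 0, 0, 0, 0, 0, 0, 0, 0, 0, 0, 0, 0, 0, 0, 0, 0],
  force=60,
)

```text
clock: 3.15
eef_pos: [458.4, -185.2, 123.9]
tcp_rot: [3.141, 0.001, 2.161]
contact_force: [-2.3, -0.5, 8.2]
opening: 0.401
```

```bash
cat > look.py <<'E'
import sys
from h import *
n,x0,y0,x1,y1,k,out=sys.argv[1],*map(int,sys.argv[2:7]),sys.argv[7]
f=grab_frame(n); import pickle; pickle.dump(f,open(out+".pkl","wb"))
cv2.imwrite(f"pics/{out}.png",cv2.resize(f["color"][y0:y1,x0:x1],None,fx=k,fy=k,interpolation=cv2.INTER_CUBIC))
E
python3 go.py 458.6 -185.3 223 123.7; python3 look.py scene 330 60 490 200 4 s2
```

```text
3.15 [ 458.4 -185.2  123.9] [1.7996e+02 7.0000e-02 1.2380e+02] [-2.3 -0.5  8.2] 0.401
shift m [-0.0003  0.0002 -0.0991] turn [0.0008 0.0013 0.0017]
```

View pics/s2.png

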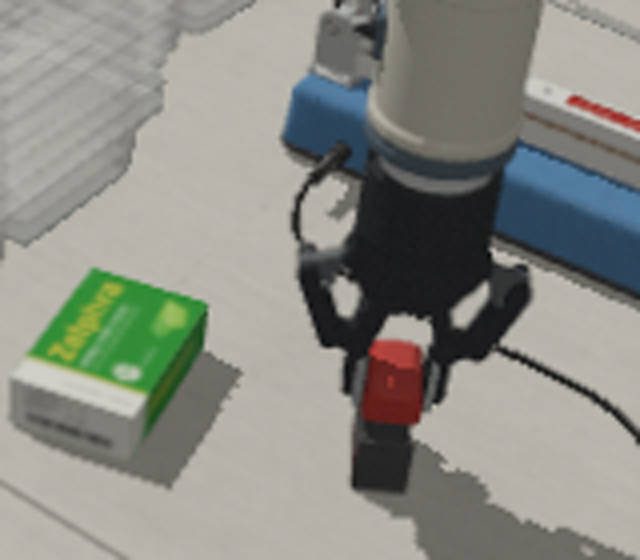

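The cap is gripped: opening 34 mm, stamp still upright at (385,440), not shifted. Next, lift straight up.

Emit:
drive_tool(
  targets=[0, 0, -0.01, 0, 0, 0, 0, 0, 0, -0.03, 0, 0, 0, 0, 0, 0, -0.06, 0, 0, 0, 0, 0, 0, -0.085, 0, 0, 0, 0, 0, 0, -0.1, 0, 0, 0, 0, 0, 0, -0.1, 0, 0, 0, 0, 0, 0, -0.1, 0, 0, 0, 0],
)

```text
clock: 3.78
eef_pos: [458.2, -185.0, 223.8]
tcp_rot: [3.14, 0.002, 2.161]
contact_force: [0.6, 0.3, -1.9]
opening: 0.4
```

```bash
python3 go.py 627 -130.9 205 105.8
```

```text
3.7833 [ 458.2 -185.   223.8] [1.7993e+02 1.0000e-01 1.2380e+02] [ 0.6  0.3 -1.9] 0.4
shift m [-0.0489  0.1703  0.0191] turn [0.0015 0.0016 0.3142]
```

Emit:
drive_tool(
  targets=[-0.01, 0.034, 0, 0, 0, 0.06, 0, -0.02, 0.068, 0, 0, 0, 0.12, 0, -0.029, 0.102, 0.005, 0, 0, 0.19, 0, -0.039, 0.136, 0.01, 0, 0, 0.25, 0, -0.046, 0.16, 0.015, 0, 0, 0.29, 0, -0.049, 0.17, 0.019, 0.0015, 0.0015, 0.314, 0, -0.049, 0.17, 0.019, 0.0015, 0.0015, 0.314, 0, -0.049, 0.17, 0.019, 0.0015, 0.0015, 0.314, 0, -0.049, 0.17, 0.019, 0.0015, 0.0015, 0.314, 0],
)

```text
clock: 4.53
eef_pos: [625.0, -131.1, 202.7]
tcp_rot: [-3.137, -0.002, 1.848]
contact_force: [-0.7, -0.4, -0.8]
opening: 0.4
```

```bash
python3 go.py 627 -130.9 164 105.8; python3 look.py scene 320 60 450 190 4 s3;  python3 look.py top 370 60 470 190 4 t3
python3 - <<'E'
import cv2,numpy as np
a=cv2.imread('pics/s3.png');b=cv2.imread('pics/t3.png')
o=np.zeros((520,920,3),np.uint8);o[:,:520]=a;o[:,520:]=b
cv2.imwrite('pics/st3.png',o[:,:800+120][:,:][:, :920] if 0 else cv2.resize(o,(800,452)))
E
```

```text
4.5333 [ 625.  -131.1  202.7] [-1.7976e+02 -1.4000e-01  1.0586e+02] [-0.7 -0.4 -0.8] 0.4
shift m [-0.0004  0.0021  0.0387] turn [-0.0042 -0.0024  0.001 ]
```

View pics/st3.png

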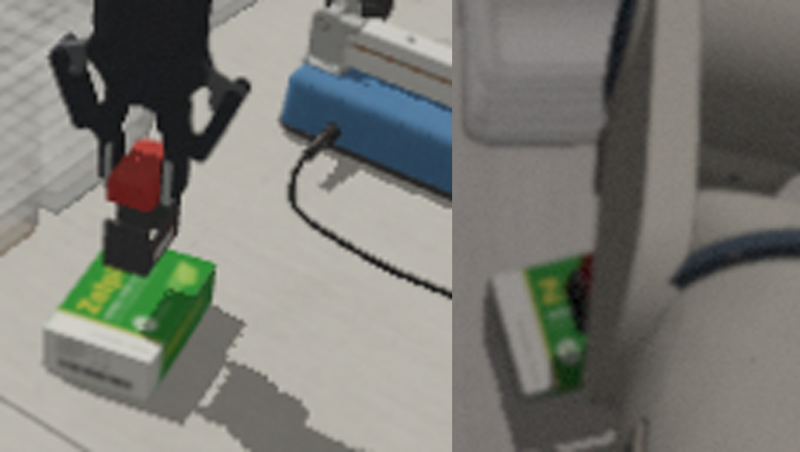

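The stamp hovers upright over the first carton. The base's near bottom corners are at view pixels (104,262) and (152,274), and the arm hides most of the top view. I'll compare those corners with the predicted ones.

Run:
```python
from m2 import *
g=pickle.load(open("s3.pkl","rb")); k=4*800/920
for L in (58,52):
  print(((proj(g,box((625,-131.1),np.radians(105.86),35,L,78.8))-[320,60]+.5)*k).round(0).tolist())
P=np.array([(104,262),(152,274)])/k-.5+[320,60]
w=cast(g,P,78.8); print(w.round(1), w.mean(0)-29*np.array([np.cos(np.radians(105.86)),np.sin(np.radians(105.86)),0]))
```

```text
[[98.0, 269.0], [131.0, 223.0], [176.0, 236.0], [145.0, 283.0]]
[[100.0, 267.0], [129.0, 225.0], [175.0, 239.0], [146.0, 281.0]]
[[ 635.8 -107.2   78.8]
 [ 602.7 -119.3   78.8]] [ 627.17016357 -141.16054077   78.8       ]
```

Run:
```python
from m2 import *
g=pickle.load(open("s3.pkl","rb")); k=14; x0,y0,x1,y1=343,95,383,143
im=cv2.convertScaleAbs(g["color"],alpha=2)
o=cv2.resize(im[y0:y1,x0:x1],None,fx=k,fy=k,interpolation=cv2.INTER_CUBIC); u=o.copy()
th=np.radians(105.86)
for z,L,c in((78.8,58,(0,255,255)),(78.8+80,57,(255,255,0)),(78.8+56,57,(255,255,0))):
    cv2.polylines(o,[((proj(g,box((625,-131.1),th,35,L,z))-[x0,y0]+.5)*k).astype(int)],True,c,1)
cv2.imwrite("pics/z3.png",cv2.resize(np.hstack([u,o]),None,fx=.7,fy=.7))
```

```text
(no output)
```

View pics/z3.png

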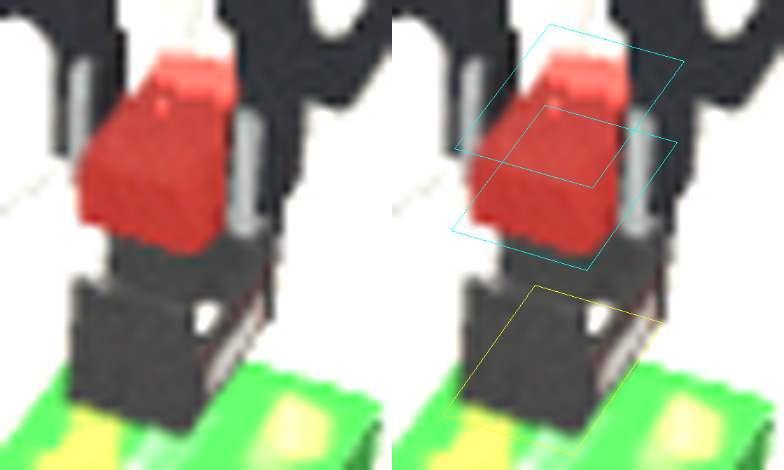

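The far bottom corner agrees with the prediction. The near one is about 5 mm short, so the base looks slightly smaller than 58 mm and sits at most 1–3 mm behind the TCP. I'll allow 1.5 mm, which is well inside the tolerance.

Emit:
drive_tool(
  targets=[0.001, 0.002, 0.015, -0.0042, -0.0024, 0, 0, 0.001, 0.002, 0.027, -0.0042, -0.0024, 0, 0, 0.001, 0.002, 0.034, -0.0042, -0.0024, 0, 0, 0.001, 0.002, 0.034, -0.0042, -0.0024, 0, 0, 0.001, 0.002, 0.034, -0.0042, -0.0024, 0, 0],
)

```text
clock: 5.05
eef_pos: [627.5, -129.6, 169.5]
tcp_rot: [3.14, 0.001, 1.847]
contact_force: [0.1, -0.7, -1.8]
opening: 0.398
```

```bash
python3 go.py 626.6 -129.5 149.5 105.8
```

```text
5.05 [ 627.5 -129.6  169.5] [1.7993e+02 3.0000e-02 1.0581e+02] [ 0.1 -0.7 -1.8] 0.398
shift m [ 0.0004 -0.0008  0.02  ] turn [0.0013 0.0005 0.0001]
```

Emit:
drive_tool(
  targets=[0, -0.001, 0.004, 0, 0, 0, 0, 0, -0.001, 0.006, 0, 0, 0, 0, 0, -0.001, 0.008, 0, 0, 0, 0, 0, -0.001, 0.01, 0, 0, 0, 0, 0, -0.001, 0.012, 0, 0, 0, 0, 0, -0.001, 0.014, 0, 0, 0, 0, 0, -0.001, 0.016, 0, 0, 0, 0, 0, -0.001, 0.017, 0, 0, 0, 0, 0, -0.001, 0.017, 0, 0, 0, 0],
)

```text
clock: 5.8
eef_pos: [627.2, -129.9, 153.9]
tcp_rot: [3.139, 0.001, 1.847]
contact_force: [-4.1, 0.7, 8.9]
opening: 0.402
```

```bash
python3 go.py 626.6 -129.5 149.5 105.8
```

```text
5.8 [ 627.2 -129.9  153.9] [1.7984e+02 8.0000e-02 1.0582e+02] [-4.1  0.7  8.9] 0.402
shift m [ 0.0006 -0.0005  0.0044] turn [0.0027 0.0014 0.0003]
```

Emit:
drive_tool(
  targets=[0, 0, 0.002, 0, 0, 0, 0, 0, 0, 0.004, 0, 0, 0, 0, 0, 0, 0.005, 0, 0, 0, 0, 0, 0, 0.005, 0, 0, 0, 0, 0, 0, 0.005, 0, 0, 0, 0],
)

```text
clock: 6.22
eef_pos: [627.2, -129.9, 149.1]
tcp_rot: [3.139, 0.001, 1.847]
contact_force: [-4.5, 1.2, 9.9]
opening: 0.398
```

```bash
python3 go.py 626.6 -129.5 148 105.8;python3 look.py scene 320 60 450 190 4 s4
```

```text
6.2167 [ 627.2 -129.9  149.1] [1.7985e+02 8.0000e-02 1.0582e+02] [-4.5  1.2  9.9] 0.398
shift m [ 0.0005 -0.0005  0.0011] turn [0.0027 0.0014 0.0004]
```

View pics/s4.png

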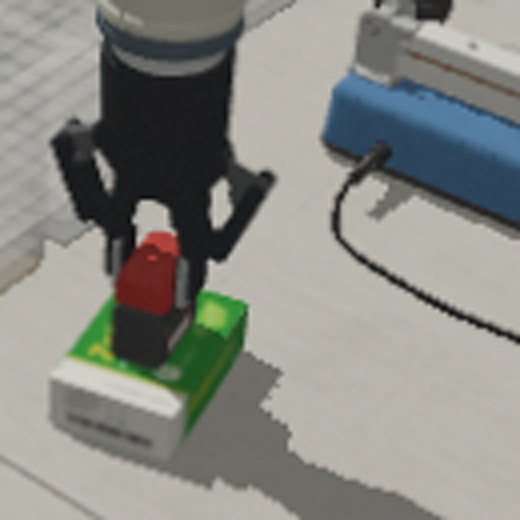

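The stamp stands in the middle of the carton with the cap low on its base and 9.9 N of force. I'll press a little further to be sure, then look at the force.

Emit:
drive_tool(
  targets=[0, 0, 0.001, 0, 0, 0, 0, 0, 0, 0.0015, 0, 0, 0, 0, 0, 0, 0.0015, 0, 0, 0, 0, 0, 0, 0.0015, 0, 0, 0, 0],
)

```text
clock: 6.6
eef_pos: [627.2, -129.9, 147.9]
tcp_rot: [3.139, 0.001, 1.847]
contact_force: [-6.6, -0.0, 12.7]
opening: 0.404
```

The force jumped to 12.7 N at z 147.9, so the cap is fully down. That puts contact at z ≈ 162, as predicted. Now lift.

Emit:
drive_tool(
  targets=[0, 0, -0.004, 0, 0, 0, 0, 0, 0, -0.01, 0, 0, 0, 0, 0, 0, -0.018, 0, 0, 0, 0, 0, 0, -0.035, 0, 0, 0, 0, 0, 0, -0.055, 0, 0, 0, 0, 0, 0, -0.075, 0, 0, 0, 0, 0, 0, -0.08, 0, 0, 0, 0, 0, 0, -0.08, 0, 0, 0, 0, 0, 0, -0.08, 0, 0, 0, 0],
)

```text
clock: 7.35
eef_pos: [626.8, -129.7, 225.9]
tcp_rot: [3.139, 0.001, 1.847]
contact_force: [-0.2, -0.4, -1.1]
opening: 0.401
```

```bash
python3 go.py 528.8 146.3 228 177.8
```

```text
7.35 [ 626.8 -129.7  225.9] [1.7986e+02 7.0000e-02 1.0582e+02] [-0.2 -0.4 -1.1] 0.401
shift m [ 0.2923 -0.019  -0.0025] turn [ 0.0014  0.0026 -1.2564]
```

Emit:
drive_tool(
  targets=[0.03, -0.002, -0.002, 0, 0, -0.11, 0, 0.06, -0.004, -0.002, 0, 0, -0.22, 0, 0.09, -0.006, -0.002, 0, 0, -0.33, 0, 0.12, -0.008, -0.002, 0, 0, -0.44, 0, 0.15, -0.01, -0.002, 0, 0, -0.55, 0, 0.18, -0.012, -0.002, 0, 0, -0.66, 0, 0.21, -0.014, -0.002, 0, 0, -0.77, 0, 0.24, -0.016, -0.002, 0, 0, -0.88, 0, 0.265, -0.017, -0.002, 0, 0, -0.99, 0, 0.28, -0.018, -0.002, 0, 0, -1.1, 0, 0.29, -0.019, -0.002, 0, 0, -1.2, 0, 0.292, -0.019, -0.002, 0.0014, 0.0026, -1.256, 0],
)

```text
clock: 8.35
eef_pos: [527.5, 147.5, 226.3]
tcp_rot: [-3.141, -0.003, 3.11]
contact_force: [-0.5, -0.1, -2.0]
opening: 0.402
```

Emit:
drive_tool(
  targets=[0, 0, 0, 0, 0, 0, 0, 0, 0, 0, 0, 0, 0, 0, 0, 0, 0, 0, 0, 0, 0],
)

```text
clock: 8.6
eef_pos: [528.8, 145.6, 227.2]
tcp_rot: [-3.141, -0.001, 3.1]
contact_force: [-0.4, -0.5, -1.4]
opening: 0.404
```

```bash
python3 go.py 528.8 146.3 187 177.8
```

```text
8.6 [528.8 145.6 227.2] [-1.7997e+02 -7.0000e-02  1.7764e+02] [-0.4 -0.5 -1.4] 0.404
shift m [0.     0.0007 0.0402] turn [-0.0005 -0.0012 -0.0027]
```

Emit:
drive_tool(
  targets=[0, 0.0007, 0.01, 0, 0, -0.0027, 0, 0, 0.0007, 0.022, 0, 0, -0.0027, 0, 0, 0.0007, 0.034, 0, 0, -0.0027, 0, 0, 0.0007, 0.04, 0, 0, -0.0027, 0, 0, 0.0007, 0.04, 0, 0, -0.0027, 0, 0, 0.0007, 0.04, 0, 0, -0.0027, 0],
)

```text
clock: 9.1
eef_pos: [528.8, 146.5, 187.2]
tcp_rot: [-3.141, -0.002, 3.105]
contact_force: [0.1, 0.1, -1.3]
opening: 0.399
```

```bash
python3 go.py 528.8 146.3 172.4 177.8
python3 - <<'E'
from m2 import *
from scipy.spatial.transform import Rotation as R
s=sense(); p=s["eef_pos"]; th=s["tcp_rot"][2]; zb=p[2]-123.9
o2=[]
for n,(x0,y0,x1,y1) in(("scene",(270,130,360,260)),("top",(255,120,345,250))):
    g=grab_frame(n); pickle.dump(g,open(n+"5.pkl","wb")); k=4.6
    im=cv2.convertScaleAbs(g["color"],alpha=1.4)
    o=cv2.resize(im[y0:y1,x0:x1],None,fx=k,fy=k,interpolation=cv2.INTER_CUBIC)
    for z,L,c,q,t,W in((zb,58,(0,255,255),p[:2],th,35),(40,122,(255,0,255),(530.3,146.2),np.radians(177.8),83)):
        cv2.polylines(o,[((proj(g,box(q,t,W,L,z))-[x0,y0]+.5)*k).astype(int)],True,c,1)
    o2.append(o[:598])
    print(n,proj(g,box(p[:2],th,35,58,zb)).round(1).tolist())
cv2.imwrite("pics/z5.png",np.hstack(o2)[:,:800])
E
```

```text
9.1 [528.8 146.5 187.2] [-1.7998e+02 -9.0000e-02  1.7792e+02] [ 0.1  0.1 -1.3] 0.399
shift m [-0.     -0.0002  0.0148] turn [-0.0004 -0.0015  0.002 ]
scene [[314.7, 231.7], [295.0, 216.9], [306.8, 208.1], [326.6, 222.4]]
top [[279.8, 201.7], [281.4, 175.9], [297.1, 176.6], [295.7, 202.4]]
```

View pics/z5.png

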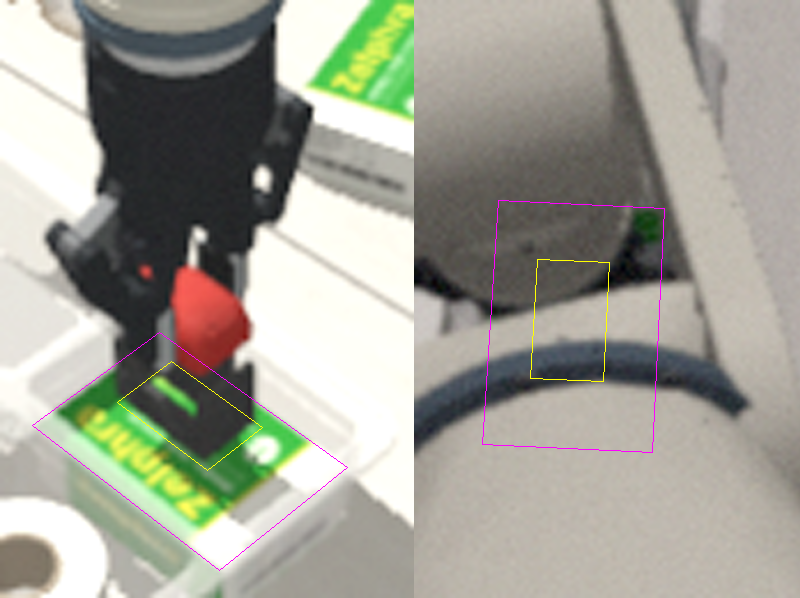

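The base outline fits the prediction to 2–3 mm: bottom corner at (207,467) against (207,470). It is centred and lengthwise on the carton, which hasn't moved. Now lower to the hover height.

Emit:
drive_tool(
  targets=[0, 0, 0.004, 0, -0.0015, 0.002, 0, 0, 0, 0.008, 0, -0.0015, 0.002, 0, 0, 0, 0.011, 0, -0.0015, 0.002, 0, 0, 0, 0.013, 0, -0.0015, 0.002, 0, 0, 0, 0.0145, 0, -0.0015, 0.002, 0, 0, 0, 0.0145, 0, -0.0015, 0.002, 0, 0, 0, 0.0145, 0, -0.0015, 0.002, 0, 0, 0, 0.0145, 0, -0.0015, 0.002, 0],
)

```text
clock: 9.87
eef_pos: [529.2, 146.7, 173.6]
tcp_rot: [3.142, 0.002, 3.104]
contact_force: [0.2, -0.6, -2.5]
opening: 0.397
```

```bash
python3 go.py 528.8 146.3 172.4 177.8
python3 - <<'E'
from m2 import *
s=sense(); p=s["eef_pos"]; th=s["tcp_rot"][2]; zb=p[2]-123.9
g=grab_frame("scene"); k=6
def draw(x0,y0,x1,y1,B):
    o=cv2.resize(cv2.convertScaleAbs(g["color"],alpha=1.4)[y0:y1,x0:x1],None,fx=k,fy=k,interpolation=cv2.INTER_CUBIC)
    for q,t,W,L,z,c in B: cv2.polylines(o,[((proj(g,box(q,t,W,L,z))-[x0,y0]+.5)*k).astype(int)],True,c,1)
    return o
a=draw(272,165,350,257,[(p[:2],th,35,58,zb,(0,255,255)),((530.3,146.2),np.radians(177.8),83,122,40,(255,0,255))])
b=draw(330,120,384,212,[((627,-130.9),np.radians(-74.2),83,122,38,(255,0,255))])
cv2.imwrite("pics/z6.png",np.hstack([a,b]))
E
```

```text
9.8667 [529.2 146.7 173.6] [1.8000e+02 9.0000e-02 1.7782e+02] [ 0.2 -0.6 -2.5] 0.397
shift m [ 0.0003 -0.0005  0.0012] turn [0.0001 0.0016 0.0004]
```

View pics/z6.png

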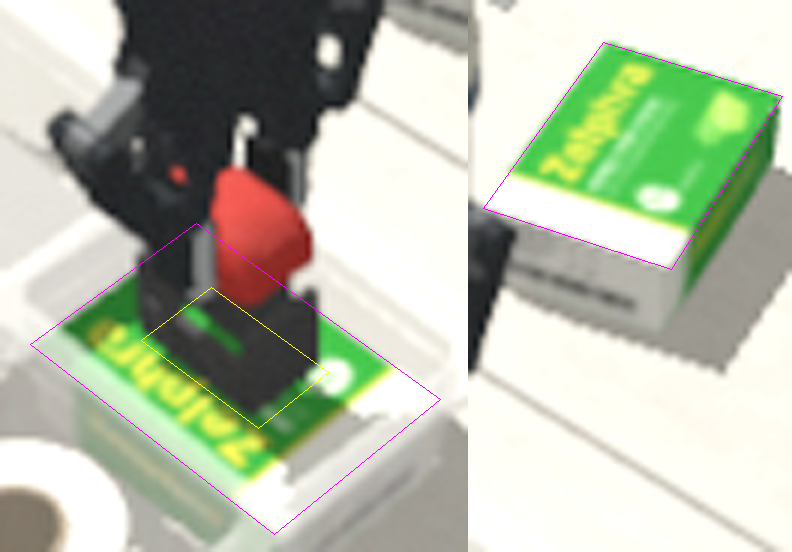

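The first carton lies exactly on its original outline. The stamp is upright over the middle of the tray carton with a visible gap. The near corner at (258,412) looks a few mm inside the prediction, as it did earlier, because the base is a bit shorter than 58 mm. I'll trim 1.2 mm and let it settle.

Emit:
drive_tool(
  targets=[0, 0, 0.001, 0, 0.0016, 0, 0, 0, 0, 0.0012, 0, 0.0016, 0, 0, 0, 0, 0.0012, 0, 0.0016, 0, 0, 0, 0, 0.0012, 0, 0.0016, 0, 0, 0, 0, 0.0012, 0, 0.0016, 0, 0, 0, 0, 0.0012, 0, 0.0016, 0, 0],
)

```text
clock: 10.42
eef_pos: [529.1, 146.7, 172.3]
tcp_rot: [3.142, -0.0, 3.104]
contact_force: [0.1, -0.3, -0.6]
opening: 0.397
```

```bash
python3 go.py 528.8 146.3 172.4 177.8; python3 -c "
from rig import *
s=sense(); print(abs(s['qvel']).max())
if 170<s['eef_pos'][2]<174: print(sign_off())"
```

```text
10.4167 [529.1 146.7 172.3] [180.    -0.   177.82] [ 0.1 -0.3 -0.6] 0.397
shift m [ 0.0003 -0.0004 -0.0001] turn [ 0.0001 -0.      0.0003]
0.0011441304065824172
the job is handed in; nothing more can be done
None
```

The first carton is stamped, and the stamp is held hovering above the middle of the tray carton. I handed the job in at 10.4 s of robot time; no verdict was reported.

- **Stamping:** I gripped the cap across its 35 mm and pressed it on the middle of the first carton, lengthwise with it. The force rose from 9.9 N to 12.7 N at the end of the travel, so the cap went fully down. Afterwards the carton still lay on its original outline in the picture.
- **Hover:** I carried the stamp about 100 mm above the table over the tray wall. By the arm's position, its underside is now about 8 mm above the tray carton. It is centred to about 2–3 mm, upright, and lengthwise to within about 1°, with no contact force seen. The tray carton's outline had not moved.
- **A check that disagreed:** in the scene view, the near end of the stamp's base appears about 5 mm short of a 58 mm outline. I put this down to a smaller base or rounded edges and allowed a 1.5 mm offset. The top view could not confirm it because the arm blocked it.

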